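# Stand the toppled glue bottle up in its bin and pack the gap

### The job

The brown glue bottle has toppled over in its lane of the blue bin. Keeping its foot down in the bin, tip it upright so that it stands on the lane's floor, then find the wooden offcut that fills the rest of the lane snugly and slide it down, on end, to the floor of the lane so that the bottle cannot topple again. Leave the two dye jars, the small green bottle and the mallet alone.

Things in the scene. Friction and masses are not known exactly. Their poses are not given: they have to be found in the camera images.
- bin: Open blue plastic bin fixed to the bench, 126 mm (x) by 127 mm (y) by 92 mm high; outer and middle walls 5 mm, floor 4 mm thick; rim lip sticks out 6 mm. The middle wall along x makes two lanes, each 116 mm long (x), 56 mm wide (y), 88 mm deep. Origin: centre of the underside, on the bench; z up, x roughly away from the robot.
- lane (a point): Centre of the inner floor of the working lane (on the bin's -y side, with the toppled bottle); axes as the bin's. End walls 58 mm away along x, side walls 28 mm away along y, rim 88 mm above.
- bottle: Brown round bottle, 185 mm, about 0.2 kg. Origin: foot centre; z from foot to nozzle. Diameter 50 mm up to z 122, shoulder to 30 mm at 132; white collar 30 mm wide, z 132 to 158; nozzle 16 to 6 mm wide, to 185. At the start it leans about 42 degrees along the lane: head to the bin's -x, foot on the floor against the +x end wall, body on the -x wall's rim.
- offcut_a: One of three pine offcuts standing on end on the bench: each 145 mm tall (z), 44 mm across its y; along its x one is 50, one 60 and one 70 mm, and which is which you must find out (feel with the gripper, look, or try). Edges rounded 3 mm; about 0.2 kg. Origin: centre of its underside.
- offcut_b: Another of the three pine offcuts; see offcut_a. Origin at the centre of its underside, z up, its y across the 44 mm side.
- offcut_c: Another of the three pine offcuts; see offcut_a. Origin at the centre of its underside, z up, its y across the 44 mm side.
- jar_black: Bystander: black dye jar, 48 mm in diameter, 70 mm tall, standing in the bin's other lane (+y). Origin at the centre of its foot.
- jar_red: Bystander: red dye jar, 48 mm in diameter, 70 mm tall, with a black cap, standing in the bin's other lane (+y). Origin at the centre of its foot.
- gel: Bystander: small pale green bottle with a clear cap, 38 mm in diameter, 126 mm tall, standing on the bench. Origin at the centre of its foot.
- mallet: Bystander: mallet lying on the bench, white plastic head 68 mm in diameter and 95 mm long along its y, dark wooden handle reaching 210 mm from the head's centre towards its -x. Origin under the head's centre, on the bench.
Not all that is in view belongs to the job. Leave any purple look-alike of the bottle alone.

How it is judged:
By the outcome, as a careful person would: the job done as asked, in the order asked, and still so for the second after the job is handed in, with the robot touching nothing.
It also fails if it takes over 72 s, if anything falls off the work surface, if the arm or the gripper's body presses on something with over 40 N, if the wrist force passes 120 N, or if a joint passes its speed limit or range.

### The arm

A 6-joint arm with a two-finger parallel gripper is mounted at the origin on the work surface. World frame = base frame: x ahead of the robot, y to its left, z up, the work surface at z = 0. Lengths are in mm, angles in rad, forces in N, time in s.
With the tool pointing down it reaches from about 350 to 875 mm from the base axis. Payload 4.2 kg.
Tool frame: the origin (TCP) lies between the finger pads; the fingertips stand 14 mm ahead of it and the grasp point (between the pads) lies 5 mm behind it; z points along the fingers, y is the line along which they close (so a half turn about z gives the same grasp; the last joint's range is limited). The gripper opens to 85 mm and grips with 20 to 120 N. Pads are 22 mm wide; open, the fingers measure 114 mm over their backs; the gripper's body (76 mm by 85 mm) begins 54 mm behind the grasp point. The pads swing forward as they close: fully open they stand 13 mm farther back than shut.
Start: joints at [-1.057, 0.385, 0.008, 0, -1.194, -0.259], TCP at [157.549, -604.795, 245.312] pointing down, gripper open.
Joint ranges: [-3.14, 3.14], [-1.21, 2.06], [-1.07, 1.41], [-3.16, 2.05], [-2.99, -0.16], [-3.1, 3.1]. Speed limits (rad/s): [2.79, 2.79, 3.14, 3.14, 3.14, 3.14].

### API

Orientations are given as a unit quaternion [x, y, z, w].
In Python, from bench import * gives the robot as it stands.
- The arm moves only by the tool carry_out, never from a script. Its argument "motion" is a list of rows, each a list of 7 numbers: the turn, a rotation vector about the tool's x, y, z in rad, then the shift along the tool's x, y, z in mm, then the opening, from -1 (shut) to 1 (fully open), so that 0 is half open. A call has 1 to 5 rows; each row is the pose to reach, as a shift and turn from the pose commanded when the call began, along the tool's axes at that moment; what a row does not reach only later rows make up. A row lasts 1/8 s, in which the tool goes at most 62.5 mm and 10.7 degrees, less where a joint would pass 70% of its speed; a pose out of reach is approached as far as the arm can. A call with a gripper value outside its range is refused whole. The fingers move at their own pace and stop on an object; the grip force is fixed at half the most. Time passes only in rows, so rows that repeat a pose let the fingers close. It gives the time, the measured TCP pose, the force, the opening and the grip force at its end, in the units of the state.
- read_state(): the state, without advancing time (a new reading comes with each control period).
- get_image(name): name is "scene" or "top"; returns a dict with "color" (400x640x3 uint8, blue, green, red), "mtx" (3x3 intrinsics, pixels), "position" and "orientation" of the camera in the world. Camera axes: x right, y down, z forward; pixel columns grow to the right and rows downward; lengths in mm; the calibration is good to about 2 mm. A picture is of the moment at which its call begins. There is no depth.
- job_done(): hands the job in; it is judged then, once.
The state is a dict: "clock": time; "joints": joint angles; "joint_vel": joint speeds; "joint_efforts": joint torques, N m; "position": TCP position; "ee_rot": TCP orientation; "contact_force": force on the tool from outside, world axes, zero at the start; "wrist_torque": the same for the moment, N m; "gripper_width": finger opening in mm; "grasp_force": force on a finger pad.
Only numpy, scipy, OpenCV 4.12 (cv2) and the standard library are available. Lean on these libraries where they do the work, as an engineer would, in place of code of your own. Each camera call takes 0.05 s, during which the arm holds its last target. There are 200 camera calls.

## Working session

There is one attempt and no reset: what is moved stays moved. The work goes in short steps, Python scripts to look and compute and a tool call to move; the robot and the scene stay as the last step left them, time stands still between calls to the robot, and variables do not carry over. Pictures are saved under pics/ and viewed, at most 10 in all, crops included, and the job is handed in when it is done.

Besides the shell and the picture viewer there is one more tool, called after ">>>" as name(argument=value, ...) on one line, values as JSON. carry_out: Moves the arm, as the interface text tells. Its arguments: {"type":"object","properties":{"motion":{"type":"array"}},"required":["motion"]}

```bash
mkdir -p pics; ls; python3 - <<'E'
from bench import *
import cv2
for n in("scene","top"):
    g=get_image(n); cv2.imwrite(f"pics/{n}0.png",g["color"]); print(n,g["mtx"],g["position"],g["orientation"])
s=read_state(); print(s)
E
```

```text
pics
scene [[375.23482874   0.         320.66086758]
 [  0.         375.23482874 194.41723359]
 [  0.           0.           1.        ]] [878.05328938 457.41336195 718.88859948] [ 0.34532254  0.87185716 -0.32499072 -0.12246819]
top [[380.07574179   0.         324.20040538]
 [  0.         380.07574179 207.13223853]
 [  0.           0.           1.        ]] [ 395.73789519   44.9143281  1073.33553599] [ 0.7141104  -0.69714499  0.04872903 -0.04075135]
{'clock': 0.1, 'joints': array([-1.05739978e+00,  3.85484687e-01,  6.74274108e-03, -3.94697984e-04,
       -1.19397356e+00, -2.58622047e-01]), 'joint_vel': array([-0.00125875, -0.00181778,  0.00341563,  0.00091454, -0.00114026,
        0.00022272]), 'joint_efforts': array([-3.83505412e-04, -3.93320525e+01,  1.88929653e+01,  4.19797316e+00,
       -2.57698885e-03,  1.46491427e-06]), 'position': array([ 157.41523264, -604.3452063 ,  244.32614698]), 'ee_rot': array([-1.26970733e-01,  9.91905983e-01,  9.58045181e-04, -1.91345074e-04]), 'contact_force': array([ 0.16498957,  0.4835696 , -0.39451469]), 'wrist_torque': array([-0.01477651,  0.0280532 ,  0.0214136 ]), 'grasp_force': 0.0, 'gripper_width': 85.53848665519381}
```

View pics/scene0.png

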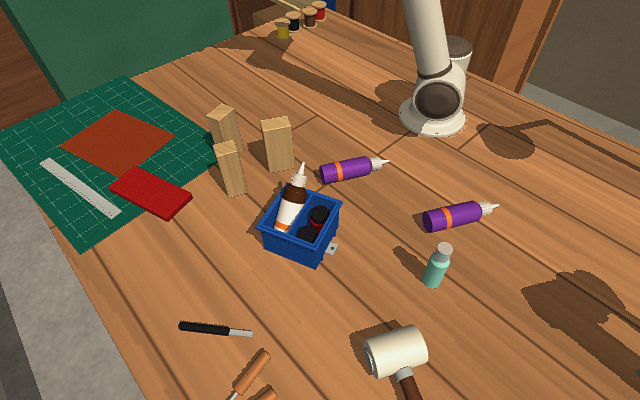

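View pics/top0.png

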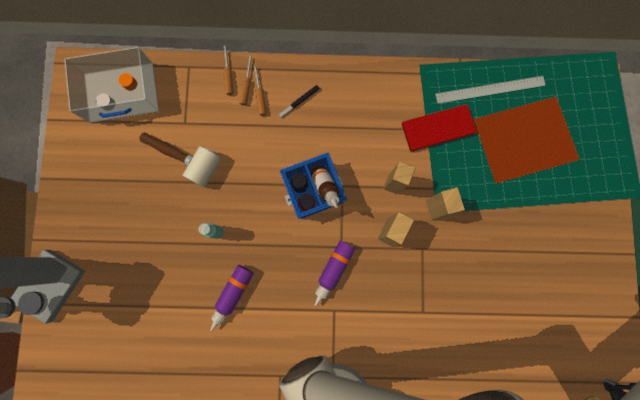

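Scene view: the bin is at (300,230) with the brown leaning bottle at (292,200). Three offcuts stand at (222,125), (230,168) and (278,145). The purple look-alikes lie at (350,168) and (455,215). In the top view the offcuts are at (400,178), (446,203) and (397,230). Next I'll enlarge both views.

```bash
python3 - <<'E'
import cv2
t=cv2.imread("pics/top0.png")[145:255,270:475]; s=cv2.imread("pics/scene0.png")[90:270,195:355]
r=cv2.resize(t,None,fx=3.9,fy=3.9,interpolation=cv2.INTER_CUBIC)
for k in range(270,475,10): cv2.line(r,(int((k-270)*3.9),0),(int((k-270)*3.9),4 if k%50 else 14),(255,255,255),1)
for k in range(145,255,10): cv2.line(r,(0,int((k-145)*3.9)),(6,int((k-145)*3.9)),(255,255,255),1)
cv2.imwrite("pics/top0c.png",r)
cv2.imwrite("pics/scene0c.png",cv2.resize(s,None,fx=3.3,fy=3.3,interpolation=cv2.INTER_CUBIC))
E
```

```text
(no output)
```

View pics/top0c.png

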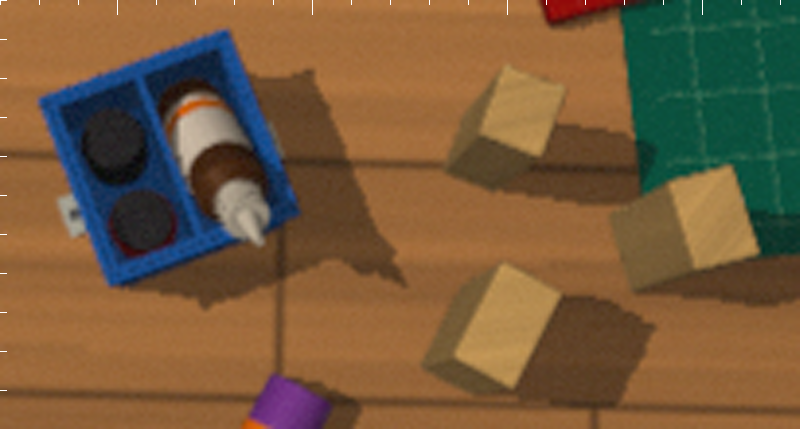

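View pics/scene0c.png

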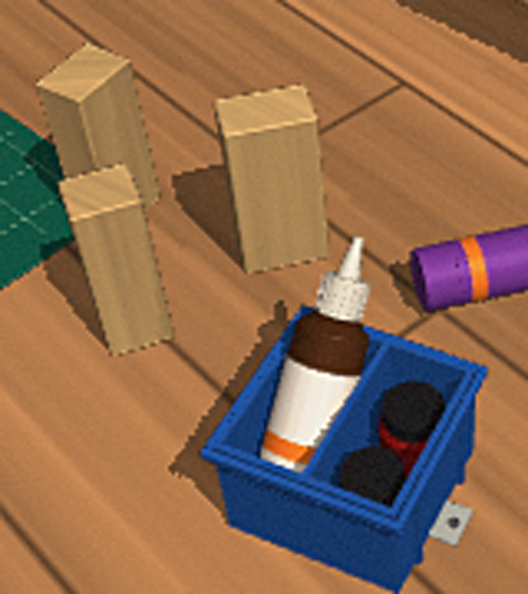

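The crop shows the top-face corners of the three offcuts and the rim corners of the bin clearly. I'll turn these into positions.

```bash
cat > h.py <<'E'
import numpy as np, cv2
from scipy.spatial.transform import Rotation as R
CAM={"top":(np.array([[380.07574179,0,324.20040538],[0,380.07574179,207.13223853],[0,0,1]]),np.array([395.73789519,44.9143281,1073.33553599]),[0.7141104,-0.69714499,0.04872903,-0.04075135]),
"scene":(np.array([[375.23482874,0,320.66086758],[0,375.23482874,194.41723359],[0,0,1]]),np.array([878.05328938,457.41336195,718.88859948]),[0.34532254,0.87185716,-0.32499072,-0.12246819])}
def back(n,px,z):
    K,p,q=CAM[n]; px=np.atleast_2d(px).astype(float)
    d=R.from_quat(q).apply(np.c_[px,np.ones(len(px))]@np.linalg.inv(K).T)
    return p+d*((z-p[2])/d[:,2])[:,None]
def proj(n,P):
    K,p,q=CAM[n]; c=R.from_quat(q).inv().apply(np.atleast_2d(P)-p)@K.T
    return c[:,:2]/c[:,2:]
E
python3 - <<'E'
from h import *
np.set_printoptions(precision=1,suppress=True)
T=lambda l:np.array(l)/3.9+[270,145]-0.37
S=lambda l:np.array(l)/3.3+[195,90]-0.35
D={"A":([(508,65),(565,90),(540,157),(478,130)],145),"B":([(735,165),(758,253),(695,270),(672,187)],145),"C":([(505,263),(560,295),(515,390),(455,357)],145),"bin":([(40,100),(228,30),(299,213),(110,285)],92)}
DS={"A":([(60,183),(124,165),(139,200),(75,221)],145),"B":([(37,85),(90,44),(131,63),(78,101)],145),"C":([(215,101),(303,86),(318,122),(223,139)],145),"bin":([(308,305),(488,368),(402,527),(203,455)],92)}
for f,n,dd in((T,"top",D),(S,"scene",DS)):
  for k,(l,z) in dd.items():
    P=back(n,f(l),z)[:,:2]; e=np.roll(P,-1,0)-P
    print(n,k,P.mean(0),np.linalg.norm(e,axis=1),np.degrees(np.arctan2(e[:,1],e[:,0])))
c=back("top",T([(258,243)]),0); print(c)
E
```

```text
top A [ 605.1 -160.7] [39.8 47.  42.9 47.2] [-112.9  159.7   67.4  -24.1]
top B [ 538.1 -282.9] [57.9 42.  54.6 43.4] [-166.6  106.4   14.6  -69.4]
top C [ 466.6 -151.4] [39.8 66.8 42.5 67.8] [-119.3  154.6   62.4  -27.7]
top bin [579.4  65.9] [136.1 134.3 135.1 134.3] [ -67.6 -158.   112.4   22.4]
scene A [ 609.3 -158.5] [45.4 39.5 44.9 41.8] [ 160.7   70.6  -16.3 -108.6]
scene B [ 543.2 -279.2] [59.5 43.3 55.9 39.4] [-164.5  102.3   11.6  -72.6]
scene C [ 473.1 -148. ] [66.2 44.1 69.4 44.5] [ 151.8   64.6  -27.9 -119.6]
scene bin [582.9  69.3] [134.4 133.9 135.1 138.7] [ 111.8   22.5  -66.2 -157.8]
[[533.9   1.4   0. ]]
```

Offcut A measures about 45–47 mm along its x, C about 67 mm and B about 57 mm. The rounded edges make all three read about 3 mm short. The lane leaves 116 − 50 = 66 mm, so B is the 60 mm offcut and the one I want (top view (446,203)). The bottle to use is the brown one in the bin; the purple ones are decoys. The nozzle pixel agrees with the geometric model of the lean.

```bash
cat >> h.py <<'E'
np.set_printoptions(precision=3,suppress=True)
YAW=np.radians(22.3); U=np.array([np.cos(YAW),np.sin(YAW),0]); V=np.array([-np.sin(YAW),np.cos(YAW),0]); Z=np.array([0,0,1.])
LANE=np.array([592.6,39.3,4.])
def tool(tilt,yaw=YAW):      # tool leans outward by tilt (deg), y across yaw
    u=np.array([np.cos(yaw),np.sin(yaw),0]); v=np.cross(Z,u); t=np.radians(tilt)
    z=np.sin(t)*u-np.cos(t)*Z; return R.from_matrix(np.c_[np.cross(v,z),v,z])
def on_bottle(th,zb,gapx=0,gapz=0,back=0):  # TCP pose coaxial with the bottle, grasp point at bottle z zb
    t=np.radians(th); f=LANE+(58-gapx-25*np.cos(t))*U+(25*np.sin(t)+gapz)*Z
    a=-np.sin(t)*U+np.cos(t)*Z
    return f+a*(zb-5+back),tool(th)
def delta(pos,rot,tgt):
    r0=R.from_quat(rot); return np.r_[(r0.inv()*tgt[1]).as_rotvec(),r0.inv().apply(tgt[0]-pos)]
def show(*tg):
    from bench import read_state
    s=read_state(); print("at",s["position"],"F",s["contact_force"],"w",s["gripper_width"],s["grasp_force"],"t",s["clock"],"J",s["joints"])
    for t in tg: print(delta(s["position"],s["ee_rot"],t).round(3).tolist(), "to",t[0].round(1))
E
python3 - <<'E'
from h import *
show(on_bottle(42,154,back=110))
E
```

```text
at [ 157.415 -604.345  244.326] F [ 0.165  0.484 -0.395] w 85.53848665519381 0.0 t 0.1 J [-1.057  0.385  0.007 -0.    -1.194 -0.259]
[-0.047, -0.732, -0.129, -450.61, 495.25, 32.027] to [468.7 -11.5 213.2]
```

>>> carry_out(motion=[[0, 0, 0, -40, 44, -12, 1], [0, 0, 0, -80, 88, -24, 1], [0, 0, 0, -120, 132, -36, 1], [0, 0, 0, -160, 176, -48, 1], [0, 0, 0, -200, 220, -60, 1]])

```text
clock: 0.72
position: [296.0, -339.7, 305.4]
ee_rot: [-0.127, 0.992, 0.0, -0.0]
contact_force: [1.5, -0.5, -0.8]
gripper_width: 85.1
grasp_force: 0.0
```

>>> carry_out(motion=[[0, -0.14, -0.02, -40, 44, 0, 1], [-0.01, -0.28, -0.05, -80, 88, 0, 1], [-0.02, -0.42, -0.08, -120, 132, 0, 1], [-0.03, -0.56, -0.1, -160, 176, 0, 1], [-0.05, -0.7, -0.13, -200, 220, 0, 1]])

```text
clock: 1.35
position: [433.8, -76.5, 305.8]
ee_rot: [-0.182, 0.92, 0.068, 0.339]
contact_force: [0.7, -0.9, -0.8]
gripper_width: 85.8
grasp_force: 0.0
```

```bash
python3 - <<'E'
from h import *
show(on_bottle(42,154,back=110))
E
```

```text
at [433.82  -76.488 305.766] F [ 0.651 -0.948 -0.807] w 85.7943804897307 0.0 t 1.35 J [-0.01  -0.208 -0.514 -0.438 -0.646 -0.902]
[0.003, -0.026, 0.001, 16.765, 46.521, 107.538] to [468.7 -11.5 213.2]
```

Reachable and tracking well. I'll align at the standoff.

>>> carry_out(motion=[[0, 0, 0, 17, 46, 20, 1], [0.003, -0.026, 0, 17, 46.5, 65, 1], [0.003, -0.026, 0, 17, 46.5, 107, 1], [0.003, -0.026, 0, 17, 46.5, 107, 1], [0.003, -0.026, 0, 17, 46.5, 107, 1]])

```text
clock: 1.98
position: [467.6, -13.9, 212.9]
ee_rot: [-0.181, 0.917, 0.069, 0.349]
contact_force: [-1.2, 0.1, 0.9]
gripper_width: 85.6
grasp_force: 0.0
```

```bash
python3 - <<'E'
from h import *
from bench import get_image
show(on_bottle(42,154,back=60),on_bottle(42,154))
im=[cv2.resize(get_image(n)["color"][a:a+120,b:b+133],(399,360),interpolation=cv2.INTER_CUBIC) for n,a,b in(("top",130,250),("scene",130,235))]
cv2.imwrite("pics/a1.png",np.hstack(im))
E
```

```text
at [467.568 -13.865 212.866] F [-1.248  0.146  0.878] w 85.55814591054734 0.0 t 1.975 J [ 0.202 -0.063 -0.668 -0.47  -0.276 -0.975]
[-0.0, -0.006, 0.0, -2.006, 1.748, 51.057] to [499.7   1.2 176. ]
[-0.0, -0.006, 0.0, -2.377, 1.752, 111.056] to [536.8  16.4 131.5]
```

View pics/a1.png

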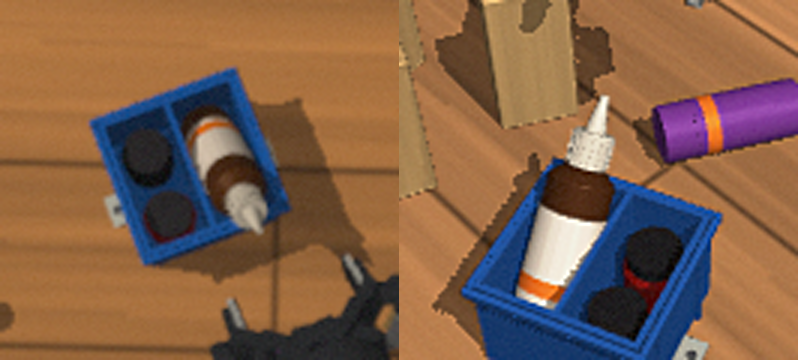

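The fingers in the top crop, at (230,312) and (350,268), straddle the bottle axis. I'll advance.

>>> carry_out(motion=[[0, 0, 0, -2, 2, 15, 1], [0, -0.006, 0, -2, 2, 30, 1], [0, -0.006, 0, -2, 1.8, 50, 1], [0, -0.006, 0, -2, 1.8, 50, 1]])

```text
clock: 2.58
position: [499.9, 1.0, 175.9]
ee_rot: [-0.18, 0.916, 0.069, 0.351]
contact_force: [-0.0, 0.5, 1.1]
gripper_width: 85.5
grasp_force: 0.0
```

```bash
python3 - <<'E'
from h import *
show(on_bottle(42,154))
E
```

```text
at [499.867   1.043 175.872] F [-0.018  0.535  1.125] w 85.53422929974371 0.0 t 2.575 J [ 0.175  0.063 -0.602 -0.661 -0.233 -0.764]
[-0.0, -0.001, -0.001, -0.097, 0.228, 59.796] to [536.8  16.4 131.5]
```

>>> carry_out(motion=[[0, 0, 0, 0, 0.2, 15, 1], [0, 0, 0, 0, 0.2, 30, 1], [0, 0, 0, 0, 0.2, 45, 1], [0, 0, 0, 0, 0.2, 59, 1], [0, 0, 0, 0, 0.2, 59, 1]])

```text
clock: 3.2
position: [535.7, 16.1, 132.7]
ee_rot: [-0.18, 0.916, 0.069, 0.351]
contact_force: [0.3, 0.2, 0.9]
gripper_width: 85.3
grasp_force: 0.0
```

```bash
python3 - <<'E'
from h import *
show(on_bottle(42,154))
E
```

```text
at [535.723  16.068 132.699] F [0.286 0.211 0.857] w 85.32266248641153 0.0 t 3.2 J [ 0.123  0.202 -0.511 -0.898 -0.227 -0.486]
[-0.0, -0.0, -0.001, -0.032, -0.087, 1.699] to [536.8  16.4 131.5]
```

Reached. I'll close in steps, watching the force.

>>> carry_out(motion=[[0, 0, 0, 0, 0, 0, 0.3], [0, 0, 0, 0, 0, 0, 0], [0, 0, 0, 0, 0, 0, -0.3], [0, 0, 0, 0, 0, 0, -0.6], [0, 0, 0, 0, 0, 0, -1]])

```text
clock: 3.82
position: [535.5, 16.3, 133.5]
ee_rot: [-0.181, 0.916, 0.069, 0.352]
contact_force: [-5.1, -1.8, 5.3]
gripper_width: 27.8
grasp_force: 58.6
```

>>> carry_out(motion=[[0, 0, 0, 0, 0, 0, -1], [0, 0, 0, 0, 0, 0, -1], [0, 0, 0, 0, 0, 0, -1], [0, 0, 0, 0, 0, 0, -1]])

```text
clock: 4.32
position: [535.5, 16.3, 133.5]
ee_rot: [-0.181, 0.916, 0.069, 0.352]
contact_force: [-4.5, -1.8, 6.2]
gripper_width: 27.8
grasp_force: 58.6
```

```bash
python3 - <<'E'
from h import *
from bench import read_state
s=read_state(); show()
p,q=s["position"],s["ee_rot"]
p0,r0=on_bottle(42,154)
off=p-p0
for th,gx,gz in((36,1,1),(28,1.5,1),(20,2,1),(12,2,1),(5,2,1),(0,2,0)):
    t=on_bottle(th,154,gx,gz); print(th,delta(p,q,t).round(3).tolist(),t[0].round(1))
E
```

```text
at [535.496  16.268 133.456] F [-4.522 -1.814  6.226] w 27.82370900260645 58.6158549785614 t 4.325 J [ 0.123  0.2   -0.511 -0.899 -0.227 -0.485]
36 [-0.0, 0.106, 0.0, -12.538, -0.363, 2.179] [545.6  20.  140.2]
28 [-0.0, 0.245, 0.0, -29.28, -0.369, 6.433] [559.7  25.8 148.3]
20 [-0.0, 0.385, 0.0, -45.485, -0.375, 13.958] [575.5  32.3 153.6]
12 [-0.0, 0.525, 0.0, -61.199, -0.38, 24.935] [593.1  39.5 155.9]
5 [-0.0, 0.647, 0.0, -74.001, -0.384, 36.932] [609.4  46.2 155.6]
0 [-0.0, 0.734, 0.0, -81.822, -0.387, 47.507] [621.3  51.1 153. ]
```

>>> carry_out(motion=[[0, 0.106, 0, -12.5, 0, 0, -1], [0, 0.245, 0, -29, 0, 4, -1], [0, 0.245, 0, -29, 0, 4, -1]])

```text
clock: 4.7
position: [555.7, 22.5, 147.9]
ee_rot: [-0.188, 0.949, 0.052, 0.248]
contact_force: [0.7, -0.1, -0.5]
gripper_width: 27.9
grasp_force: 59.7
```

```bash
python3 - <<'E'
from h import *
show(*[on_bottle(th,156,gx,gz) for th,gx,gz in ((28,1.5,1),(20,2,1),(12,2,1),(5,2,1),(0,2,1))])
E
```

```text
at [555.691  22.529 147.948] F [ 0.686 -0.126 -0.53 ] w 27.863773173398098 59.71941411495209 t 4.7 J [ 0.3    0.214 -0.567 -0.182 -0.284 -1.318]
[0.007, 0.024, -0.0, -4.565, 1.511, 0.155] to [558.9  25.5 150.1]
[0.007, 0.164, 0.0, -22.303, 1.488, 3.964] to [574.9  32.  155.4]
[0.007, 0.303, 0.001, -40.316, 1.44, 11.288] to [592.7  39.4 157.9]
[0.007, 0.425, 0.001, -55.668, 1.379, 20.268] to [609.2  46.1 157.6]
[0.007, 0.513, 0.002, -66.266, 1.326, 28.075] to [621.3  51.1 156. ]
```

>>> carry_out(motion=[[0.003, 0.09, 0, -13, 1, 2, -1], [0.007, 0.164, 0, -22, 1.5, 4, -1], [0.007, 0.24, 0, -31, 1.5, 7.3, -1], [0.007, 0.303, 0, -40, 1.5, 11, -1], [0.007, 0.303, 0, -40, 1.5, 11, -1]])

```text
clock: 5.32
position: [594.5, 40.5, 159.0]
ee_rot: [-0.194, 0.975, 0.021, 0.105]
contact_force: [0.0, -1.0, 9.2]
gripper_width: 27.8
grasp_force: 60.7
```

```bash
python3 - <<'E'
from h import *
show(*[on_bottle(th,156,gx,gz) for th,gx,gz in ((12,2,1),(5,2,1),(0,2,1),(0,2,0))])
E
```

```text
at [594.527  40.507 158.978] F [ 0.035 -1.04   9.18 ] w 27.76110381492795 60.70091485977173 t 5.325 J [ 0.333  0.328 -0.327 -0.019 -0.701 -1.498]
[0.0, 0.006, 0.004, 2.273, -0.378, 0.609] to [592.7  39.4 157.9]
[0.0, 0.128, 0.004, -15.038, -0.441, 4.692] to [609.2  46.1 157.6]
[0.0, 0.215, 0.004, -27.459, -0.488, 9.048] to [621.3  51.1 156. ]
[0.0, 0.215, 0.004, -27.246, -0.487, 10.025] to [621.3  51.1 155. ]
```

>>> carry_out(motion=[[0, 0.06, 0, -7, 0, 0.5, -1], [0, 0.128, 0, -15, 0, 3, -1], [0, 0.215, 0.004, -27, 0, 7, -1], [0, 0.215, 0.004, -27, 0, 7, -1], [0, 0.215, 0.004, -27, 0, 7, -1]])

```text
clock: 5.95
position: [620.8, 51.1, 158.5]
ee_rot: [-0.193, 0.981, 0.0, 0.002]
contact_force: [2.4, 1.4, 9.0]
gripper_width: 27.9
grasp_force: 60.8
```

```bash
python3 - <<'E'
from h import *
from bench import get_image
show(on_bottle(0,156,2,0))
im=[cv2.resize(get_image(n)["color"][a:a+120,b:b+133],(399,360),interpolation=cv2.INTER_CUBIC) for n,a,b in(("top",130,250),("scene",130,235))]
cv2.imwrite("pics/a2.png",np.hstack(im))
E
```

```text
at [620.791  51.116 158.47 ] F [2.437 1.423 8.953] w 27.871677976519024 60.788726806640625 t 5.95 J [ 0.342  0.45  -0.119  0.001 -0.998 -1.524]
[-0.001, 0.004, -0.0, -0.421, -0.233, 3.471] to [621.3  51.1 155. ]
```

View pics/a2.png

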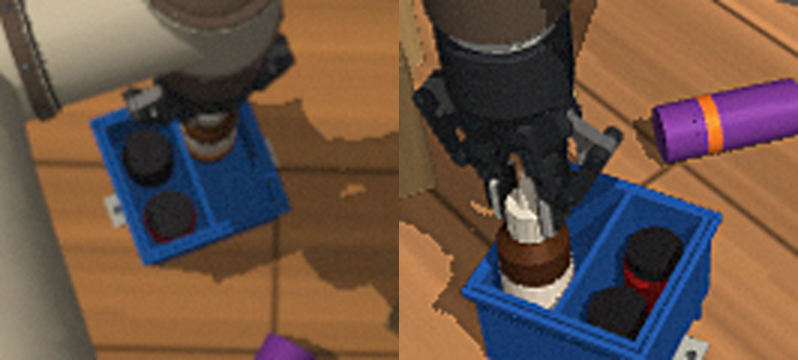

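The bottle is upright at the +x end of the lane, with 9 N of upward floor contact. I'll nudge it 2 mm to the end wall, then release and rise.

>>> carry_out(motion=[[0, 0, 0, -1, 0, 0, -1], [0, 0, 0, -2, 0, 0, -1], [0, 0, 0, -2, 0, 0, -1]])

```text
clock: 6.42
position: [621.8, 51.6, 158.4]
ee_rot: [-0.193, 0.981, 0.0, 0.001]
contact_force: [0.7, 0.4, 8.5]
gripper_width: 27.6
grasp_force: 60.8
```

>>> carry_out(motion=[[0, 0, 0, 0, 0, 0, -0.5], [0, 0, 0, 0, 0, 0, 0], [0, 0, 0, 0, 0, 0, 0.6], [0, 0, 0, 0, 0, 0, 0.6], [0, 0, 0, 0, 0, 0, 0.6]])

```text
clock: 7.05
position: [617.9, 50.6, 154.1]
ee_rot: [-0.192, 0.981, 0.0, -0.004]
contact_force: [-0.5, 0.3, 0.1]
gripper_width: 68.3
grasp_force: 0.0
```

>>> carry_out(motion=[[0, 0, 0, 0, 0, -10, 0.6], [0, 0, 0, 0, 0, -40, 0.6], [0, 0, 0, 0, 0, -90, 0.8], [0, 0, 0, 0, 0, -140, 1], [0, 0, 0, 0, 0, -150, 1]])

```text
clock: 7.68
position: [620.8, 50.9, 310.3]
ee_rot: [-0.193, 0.981, 0.0, 0.001]
contact_force: [0.2, 0.8, 0.1]
gripper_width: 85.5
grasp_force: 0.0
```

```bash
python3 - <<'E'
from h import *
# offcut B: centre, x axis azimuth
B=np.array([540.6,-281.0,0]); 
for a in (13.5,13.5-180): 
    r=tool(0,np.radians(a)); show((B+290*Z,r),(B+120*Z,r))
from h import *
from scipy.spatial.transform import Rotation as R
E
```

```text
at [620.814  50.911 310.314] F [0.168 0.77  0.139] w 85.5333299118722 0.0 t 7.675 J [ 0.341  0.345  0.111 -0.001 -1.334 -1.524]
[0.001, 0.002, 0.152, 199.727, -277.001, 19.792] to [ 540.6 -281.   290. ]
[0.001, 0.002, 0.152, 200.063, -277.079, 189.792] to [ 540.6 -281.   120. ]
at [620.814  50.911 310.314] F [0.168 0.77  0.139] w 85.5333299118722 0.0 t 7.675 J [ 0.341  0.345  0.111 -0.001 -1.334 -1.524]
[-0.003, 0.001, -2.99, 199.727, -277.001, 19.792] to [ 540.6 -281.   290. ]
[-0.003, 0.001, -2.99, 200.063, -277.079, 189.792] to [ 540.6 -281.   120. ]
```

Released cleanly. Now to offcut B, gripping across its 44 mm side.

>>> carry_out(motion=[[0, 0, 0.03, 36, -50, 4, 1], [0, 0, 0.06, 72, -100, 8, 1], [0, 0, 0.09, 108, -150, 12, 1], [0, 0, 0.12, 144, -200, 16, 1], [0, 0, 0.152, 180, -250, 20, 1]])

```text
clock: 8.3
position: [545.9, -250.3, 285.2]
ee_rot: [-0.117, 0.993, 0.0, -0.004]
contact_force: [1.2, -0.3, -0.1]
gripper_width: 85.1
grasp_force: 0.0
```

>>> carry_out(motion=[[0, 0, 0, 20, -27, 0, 1], [0, 0, 0, 20, -27, 30, 1], [0, 0, 0, 20, -27, 60, 1], [0, 0, 0, 20, -27, 60, 1]])

```text
clock: 8.8
position: [531.5, -279.2, 222.8]
ee_rot: [-0.117, 0.993, 0.002, -0.007]
contact_force: [0.6, 0.5, 0.8]
gripper_width: 85.4
grasp_force: 0.0
```

```bash
python3 - <<'E'
from h import *
from bench import get_image
B=np.array([540.6,-281.0,0]); r=tool(0,np.radians(13.8)); show((B+123*Z,r))
im=[cv2.resize(get_image(n)["color"][a:a+120,b:b+133],(399,360),interpolation=cv2.INTER_CUBIC) for n,a,b in(("top",140,360),("scene",70,165),("scene",130,235))]
cv2.imwrite("pics/a3.png",cv2.resize(np.hstack(im),(798,240),interpolation=cv2.INTER_AREA))
E
```

```text
at [ 531.46  -279.242  222.832] F [0.641 0.527 0.789] w 85.39893808933016 0.0 t 8.8 J [-0.214  0.365 -0.081  0.002 -1.139 -1.123]
[0.005, -0.013, -0.006, -9.816, -4.294, 99.691] to [ 540.6 -281.   123. ]
```

View pics/a3.png

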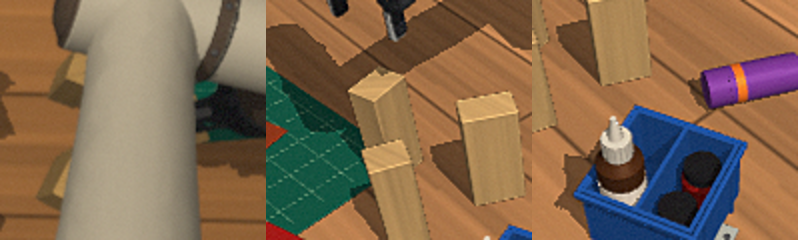

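The bottle stands upright at the +x end (right crop). In the middle crop the fingers hang above B. I'll correct sideways, then descend.

>>> carry_out(motion=[[0.005, -0.013, -0.006, -10, -4.3, 10, 1], [0.005, -0.013, -0.006, -10, -4.3, 30, 1], [0.005, -0.013, -0.006, -10, -4.3, 50, 1], [0.005, -0.013, -0.006, -10, -4.3, 50, 1], [0.005, -0.013, -0.006, -10, -4.3, 50, 1]])

```text
clock: 9.57
position: [544.5, -281.7, 176.4]
ee_rot: [-0.121, 0.993, -0.002, 0.004]
contact_force: [-0.6, -0.6, -0.1]
gripper_width: 85.3
grasp_force: 0.0
```

>>> carry_out(motion=[[0, 0, 0, 0, 0, 15, 1], [0, 0, 0, 0, 0, 30, 1], [0, 0, 0, 0, 0, 45, 1], [0, 0, 0, 0, 0, 49, 1], [0, 0, 0, 0, 0, 49, 1]])

```text
clock: 10.2
position: [543.8, -281.7, 126.0]
ee_rot: [-0.12, 0.993, -0.002, 0.002]
contact_force: [-0.9, -0.6, 0.2]
gripper_width: 85.7
grasp_force: 0.0
```

```bash
python3 - <<'E'
from h import *
B=np.array([540.6,-281.0,0]); r=tool(0,np.radians(13.8)); show((B+123*Z,r))
E
```

```text
at [ 543.786 -281.677  125.955] F [-0.863 -0.581  0.243] w 85.65055046896072 0.0 t 10.2 J [-0.213  0.466 -0.185  0.002 -0.914 -1.117]
[-0.004, 0.004, 0.0, 2.944, 1.43, 2.937] to [ 540.6 -281.   123. ]
```

>>> carry_out(motion=[[-0.004, 0.004, 0, 3, 1.4, 3, 1], [-0.004, 0.004, 0, 3, 1.4, 3, 0.5], [-0.004, 0.004, 0, 3, 1.4, 3, 0.3], [-0.004, 0.004, 0, 3, 1.4, 3, 0.1], [-0.004, 0.004, 0, 3, 1.4, 3, -0.1]])

```text
clock: 10.82
position: [541.1, -281.3, 124.1]
ee_rot: [-0.12, 0.993, -0.0, 0.001]
contact_force: [-0.8, -1.5, 1.6]
gripper_width: 43.6
grasp_force: 60.7
```

>>> carry_out(motion=[[0, 0, 0, 0, 0, 0, -1], [0, 0, 0, 0, 0, 0, -1], [0, 0, 0, 0, 0, 0, -1], [0, 0, 0, 0, 0, 0, -1]])

```text
clock: 11.32
position: [541.1, -281.3, 124.0]
ee_rot: [-0.12, 0.993, -0.0, 0.001]
contact_force: [1.8, -0.6, 5.0]
gripper_width: 43.5
grasp_force: 60.8
```

```bash
python3 - <<'E'
from h import *
B=np.array([540.6,-281.0,0]); r=tool(0,np.radians(13.8)); show((B+123*Z,r))
from bench import read_state
print(read_state()["ee_rot"])
E
```

```text
at [ 541.109 -281.307  124.027] F [ 1.764 -0.559  5.009] w 43.47366927633741 60.82442549039296 t 11.325 J [-0.214  0.466 -0.191 -0.    -0.912 -1.115]
[-0.001, 0.002, 0.001, 0.423, 0.421, 1.025] to [ 540.6 -281.   123. ]
[-0.12   0.993 -0.     0.001]
```

Offcut B is held (43.5 mm). I'll lift it and carry it over the lane.

>>> carry_out(motion=[[0, 0, 0, 0, 0, -25, -1], [0, 0, 0, 0, 0, -75, -1], [0, 0, 0, 0, 0, -130, -1], [0, 0, 0, 0, 0, -185, -1], [0, 0, 0, 0, 0, -210, -1]])

```text
clock: 11.95
position: [540.4, -280.6, 335.6]
ee_rot: [-0.12, 0.993, 0.0, 0.002]
contact_force: [0.0, 0.2, -1.7]
gripper_width: 43.7
grasp_force: 60.8
```

```bash
python3 - <<'E'
from h import *
show((LANE-25*U+330*Z,tool(0)))
E
```

```text
at [ 540.423 -280.619  335.552] F [ 0.015  0.199 -1.673] w 43.72554811599218 60.794338207803804 t 11.95 J [-0.214  0.31   0.122 -0.002 -1.379 -1.115]
[-0.0, 0.004, -0.148, -102.37, 294.501, 1.971] to [569.5  29.8 334. ]
```

>>> carry_out(motion=[[0, 0, -0.02, -16, 45, 0, -1], [0, 0, -0.06, -36, 104, 0, -1], [0, 0, -0.1, -57, 164, 0, -1], [0, 0, -0.14, -78, 224, 0, -1], [0, 0.002, -0.148, -93, 270, 0, -1]])

```text
clock: 12.58
position: [564.9, 6.0, 331.5]
ee_rot: [-0.194, 0.981, 0.001, -0.003]
contact_force: [0.5, -0.2, -2.0]
gripper_width: 43.5
grasp_force: 61.0
```

>>> carry_out(motion=[[0, 0, 0, -7, 18, 0, -1], [0, 0, 0, -9, 24, 0, -1], [0, 0, 0, -9, 24, 0, -1], [0, 0, 0, -9, 24, 0, -1]])

```text
clock: 13.08
position: [565.2, 27.7, 333.4]
ee_rot: [-0.193, 0.981, -0.0, -0.001]
contact_force: [-0.9, -0.6, -2.4]
gripper_width: 43.5
grasp_force: 61.1
```

```bash
python3 - <<'E'
from h import *
from bench import get_image
show((LANE-25*U+250*Z,tool(0)),(LANE-25*U+330*Z,tool(0)))
im=cv2.resize(get_image("scene")["color"][100:275,235:355],None,fx=3.4,fy=3.4,interpolation=cv2.INTER_CUBIC)
cv2.imwrite("pics/a4.png",im)
E
```

```text
at [565.236  27.714 333.426] F [-0.864 -0.581 -2.364] w 43.53752586540241 61.10618591308594 t 13.075 J [ 0.335  0.235  0.014 -0.    -1.35  -1.519]
[0.0, -0.001, -0.002, -4.813, 0.33, 79.42] to [569.5  29.8 254. ]
[0.0, -0.001, -0.002, -4.712, 0.344, -0.58] to [569.5  29.8 334. ]
```

View pics/a4.png

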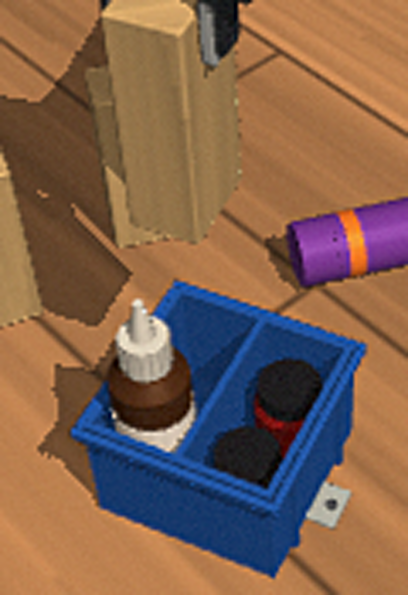

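In the crop, the held offcut's bottom corners are about (135,235), (193,243) and (240,185). The bottle stands upright with its nozzle at (138,300).

```bash
python3 - <<'E'
from h import *
S=lambda l:np.array(l,float)/3.4+[235,100]-0.35
p=np.array([565.24,27.71,333.43])
def uv(P,o): d=P-o; return np.c_[d@U,d@V]
print("bottom corners rel TCP",uv(back("scene",S([(135,235),(193,243),(240,186)]),209.4),p))
print("top corners rel TCP",uv(back("scene",S([(104,14),(181,38)]),354.4),p))
print("nozzle rel lane",uv(back("scene",S([(138,300)]),189),LANE))
print("rim rel lane",uv(back("scene",S([(176,281),(368,347),(276,510),(72,433)]),92),LANE))
for q in [(5-0,22),(-30,-22)]: pass
print("pred bottom corners px",(proj("scene",[p+30*U-22*V-124*Z,p+30*U+22*V-124*Z,p-30*U+22*V-124*Z])-[235,100]+.35)*3.4)
print("pred top",(proj("scene",[p+30*U-22*V+21*Z,p+30*U+22*V+21*Z])-[235,100]+.35)*3.4)
E
```

```text
bottom corners rel TCP [[ 35.17  -16.425]
 [ 27.418  16.167]
 [-24.561  19.702]]
top corners rel TCP [[ 30.955 -18.343]
 [ 32.572  24.009]]
nozzle rel lane [[32.416 -2.157]]
rim rel lane [[-64.284 -38.681]
 [-64.007  99.886]
 [ 69.952  98.197]
 [ 71.471 -37.294]]
pred bottom corners px [[130.854 226.099]
 [200.167 249.106]
 [247.674 181.187]]
pred top [[ 98.362  10.984]
 [179.781  33.795]]
```

>>> carry_out(motion=[[0, 0, 0, -3.7, 0.3, 10, -1], [0, 0, 0, -3.7, 0.3, 40, -1], [0, 0, 0, -3.7, 0.3, 63, -1], [0, 0, 0, -3.7, 0.3, 63, -1], [0, 0, 0, -3.7, 0.3, 63, -1]])

```text
clock: 13.75
position: [569.3, 30.4, 271.4]
ee_rot: [-0.193, 0.981, -0.0, 0.0]
contact_force: [-0.0, 1.1, -1.8]
gripper_width: 43.5
grasp_force: 61.0
```

```bash
cat >> h.py <<'E'
def lanepos():
    from bench import read_state
    s=read_state(); d=s["position"]-LANE; F=s["contact_force"]
    print("u %.1f v %.1f z %.1f  Fu %.1f Fv %.1f Fz %.1f"%(d@U,d@V,s["position"][2],F@U,F@V,F[2]),"T",s["wrist_torque"])
    return s
E
python3 -c "
from h import *
lanepos(); show((LANE-26*U+211*Z,tool(0)))"
```

```text
u -24.9 v 0.6 z 271.4  Fu 0.4 Fv 1.0 Fz -1.8 T [-0.022  0.019 -0.004]
at [569.337  30.428 271.399] F [-0.014  1.089 -1.792] w 43.50870261424871 61.02288007736206 t 13.75 J [ 0.338  0.274 -0.089  0.001 -1.208 -1.52 ]
[-0.001, 0.001, -0.0, 1.147, -0.585, 56.399] to [568.5  29.4 215. ]
```

>>> carry_out(motion=[[0, 0, 0, 1, -0.5, 12, -1], [0, 0, 0, 1, -0.5, 24, -1], [0, 0, 0, 1, -0.5, 36, -1], [0, 0, 0, 1, -0.5, 46, -1], [0, 0, 0, 1, -0.5, 46, -1]])

```text
clock: 14.38
position: [567.4, 29.6, 223.3]
ee_rot: [-0.193, 0.981, -0.0, -0.002]
contact_force: [0.3, -0.7, -1.7]
gripper_width: 43.5
grasp_force: 61.1
```

```bash
python3 - <<'E'
from h import *
from bench import get_image
lanepos()
im=[cv2.resize(get_image(n)["color"][a:a+130,b:b+100],None,fx=4,fy=4,interpolation=cv2.INTER_CUBIC) for n,a,b in(("scene",145,250),("top",120,265))]
cv2.imwrite("pics/a5.png",np.hstack(im))
E
```

```text
u -27.0 v 0.6 z 223.3  Fu 0.1 Fv -0.7 Fz -1.7 T [ 0.046 -0.006  0.021]
```

View pics/a5.png

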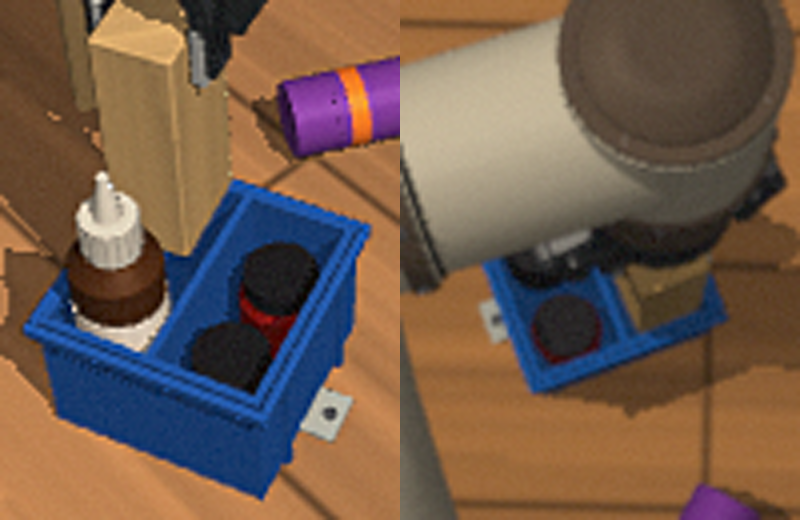

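The offcut sits inside the lane outline, with about 2 mm clearance at the −x wall in the top crop. I'll descend gently.

>>> carry_out(motion=[[0, 0, 0, 0, -0.5, 4, -1], [0, 0, 0, 0, -0.5, 8, -1], [0, 0, 0, 0, -0.5, 12, -1], [0, 0, 0, 0, -0.5, 15, -1], [0, 0, 0, 0, -0.5, 15, -1]])

```text
clock: 15.1
position: [568.2, 29.5, 209.1]
ee_rot: [-0.193, 0.981, 0.0, -0.0]
contact_force: [1.9, 0.5, -2.1]
gripper_width: 43.6
grasp_force: 60.8
```

```bash
python3 -c "
from h import *
lanepos()"
```

```text
u -26.3 v 0.2 z 209.1  Fu 1.9 Fv -0.3 Fz -2.1 T [ 0.149 -0.485 -0.042]
```

Below the rim now, with a light touch on the −x wall. I'll ease 1 mm to +x and continue.

>>> carry_out(motion=[[0, 0, 0, -1.2, 0, 4, -1], [0, 0, 0, -1.2, 0, 10, -1], [0, 0, 0, -1.2, 0, 16, -1], [0, 0, 0, -1.2, 0, 22, -1], [0, 0, 0, -1.2, 0, 22, -1]])

```text
clock: 15.72
position: [568.9, 29.7, 186.9]
ee_rot: [-0.193, 0.981, -0.0, -0.001]
contact_force: [-0.4, 0.4, -1.5]
gripper_width: 44.0
grasp_force: 61.1
```

```bash
python3 -c "
from h import *
lanepos()"
```

```text
u -25.6 v 0.1 z 186.9  Fu -0.2 Fv 0.6 Fz -1.5 T [-0.021  0.073 -0.019]
```

>>> carry_out(motion=[[0, 0, 0, 0, 0, 8, -1], [0, 0, 0, 0, 0, 16, -1], [0, 0, 0, 0, 0, 24, -1], [0, 0, 0, 0, 0, 30, -1], [0, 0, 0, 0, 0, 30, -1]])

```text
clock: 16.35
position: [569.0, 29.7, 156.9]
ee_rot: [-0.193, 0.981, -0.0, -0.001]
contact_force: [-0.3, 0.4, -1.9]
gripper_width: 43.8
grasp_force: 61.0
```

```bash
python3 -c "
from h import *
lanepos()"
```

```text
u -25.5 v 0.1 z 156.9  Fu -0.1 Fv 0.5 Fz -1.9 T [ 0.033 -0.009 -0.001]
```

>>> carry_out(motion=[[0, 0, 0, 0, 0, 8, -1], [0, 0, 0, 0, 0, 16, -1], [0, 0, 0, 0, 0, 22, -1], [0, 0, 0, 0, 0, 26, -1], [0, 0, 0, 0, 0, 28, -1]])

```text
clock: 16.98
position: [569.1, 29.7, 129.2]
ee_rot: [-0.193, 0.981, -0.0, -0.001]
contact_force: [0.2, -1.4, -1.1]
gripper_width: 43.9
grasp_force: 61.1
```

```bash
python3 -c "
from h import *
lanepos()"
```

```text
u -25.4 v 0.0 z 129.2  Fu -0.4 Fv -1.3 Fz -1.1 T [-0.04   0.01  -0.014]
```

>>> carry_out(motion=[[0, 0, 0, 0, 0, 1, -1], [0, 0, 0, 0, 0, 1.5, -1], [0, 0, 0, 0, 0, 1.8, -1]])

```text
clock: 17.35
position: [569.3, 29.7, 128.1]
ee_rot: [-0.193, 0.981, -0.0, -0.0]
contact_force: [-0.6, -0.1, -0.4]
gripper_width: 43.6
grasp_force: 61.3
```

>>> carry_out(motion=[[0, 0, 0, 0, 0, 0, 0.1], [0, 0, 0, 0, 0, 0, 0.2], [0, 0, 0, 0, 0, 0, 0.4], [0, 0, 0, 0, 0, 0, 0.6], [0, 0, 0, 0, 0, 0, 0.6]])

```text
clock: 17.98
position: [569.2, 29.7, 127.8]
ee_rot: [-0.193, 0.981, -0.0, -0.0]
contact_force: [-1.5, -0.0, 0.5]
gripper_width: 68.1
grasp_force: 0.0
```

>>> carry_out(motion=[[0, 0, 0, 0, 0, -15, 0.6], [0, 0, 0, 0, 0, -50, 0.6], [0, 0, 0, 0, 0, -100, 0.6], [0, 0, 0, 0, 0, -155, 0.6], [0, 0, 0, 0, 0, -180, 0.6]])

```text
clock: 18.6
position: [570.3, 29.8, 313.2]
ee_rot: [-0.194, 0.981, -0.0, 0.004]
contact_force: [0.2, 0.1, -0.9]
gripper_width: 68.5
grasp_force: 0.0
```

>>> carry_out(motion=[[0, 0, 0, 40, -40, 0, 0.6], [0, 0, 0, 80, -80, 0, 0.6], [0, 0, 0, 120, -120, 0, 0.6], [0, 0, 0, 150, -150, 0, 0.6], [0, 0, 0, 150, -150, 0, 0.6]])

```text
clock: 19.23
position: [486.2, -168.1, 309.3]
ee_rot: [-0.191, 0.981, -0.0, 0.0]
contact_force: [-0.2, 0.4, 0.2]
gripper_width: 68.0
grasp_force: 0.0
```

```bash
python3 - <<'E'
from h import *
from bench import get_image
lanepos()
im=[cv2.resize(get_image(n)["color"][a:a+130,b:b+100],None,fx=4,fy=4,interpolation=cv2.INTER_CUBIC) for n,a,b in(("scene",145,250),("top",120,265))]
cv2.imwrite("pics/a6.png",np.hstack(im))
for n,a,b in(("scene",145,250),("top",120,265)):
  print(n,((proj(n,[LANE-25*U+s*30*U+t*22*V+145*Z for s,t in((1,1),(1,-1),(-1,-1),(-1,1))])-[b,a])*4).round().tolist())
E
```

```text
u -177.2 v -151.5 z 309.3  Fu 0.0 Fv 0.4 Fz 0.2 T [ 0.062 -0.    -0.004]
scene [[178.0, 202.0], [101.0, 175.0], [157.0, 98.0], [231.0, 123.0]]
top [[198.0, 227.0], [264.0, 202.0], [299.0, 291.0], [233.0, 316.0]]
```

View pics/a6.png

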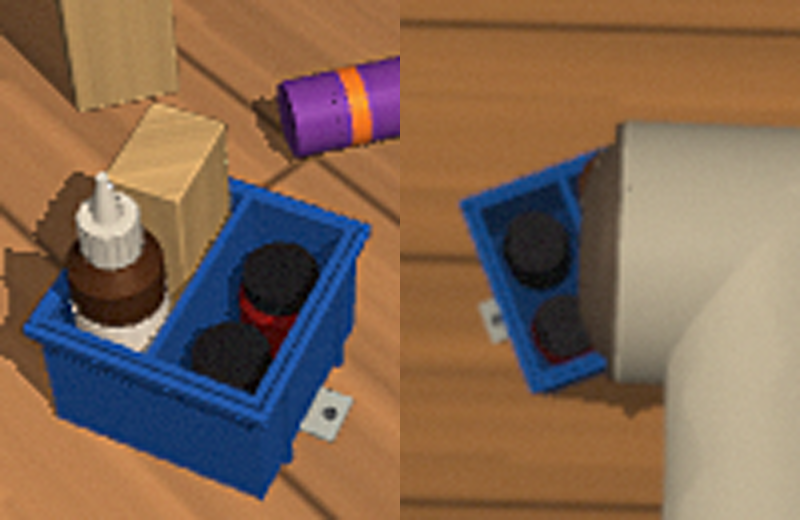

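The scene crop shows the offcut's top at (178,198), (157,103) and (226,125). The prediction for an offcut seated on the floor was (178,202), (157,98) and (231,123). The bottle is upright beside it, the other items are undisturbed, and the robot is clear.

```bash
python3 -c "
from bench import *
print(job_done())"
```

```text
the job is handed in; nothing more can be done
None
```

The brown bottle stands upright on the lane floor, the 60 mm offcut is seated on end beside it, the jars, green bottle and mallet were left alone, and the job is handed in at about 19 s of the 72 s limit (no verdict was returned).

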